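# Draw the bottom soldering block from the feed rack and close the gap in the hearth

### The job

Draw the bottom soldering block, which pokes out of the rack's foot, straight out so that the blocks above drop one place and stay squarely stacked in the rack, and put it down on the bench in front of the rack, fully clear of it. Then take it up by its other end (that was inside the rack), lay it into the gap in the hearth's floor and push it home, flat and with its end flush with the used blocks. Do not drop it or handle the other blocks in the rack, and leave the used blocks in place and everything else on the bench alone.

Things in the scene. Friction and masses are not known exactly. Their poses are not given: they have to be found in the camera images.
- rack: Fixed rack of thin dark grey sheet steel, 160 long (x) x 70 wide (y) x 66 mm high, open on top, with ears 16 mm wide, 2 mm high at its sides. Origin: centre of its underside. The floor inside is 2 mm thick; the blocks lie lengthwise along x, in a space 156 x 66 mm. Its outlet looks along its own -x, to the robot's right (world -y) within 0.3 rad.
- rack_outlet (a point): Middle of the rack's outlet slot at bench level, 80 mm along -x from the rack's origin; axes as the rack's. Two flanges above it end 23 mm over the bench: only the bottom block passes under them, and they hold back the blocks above. In front of it more than 150 mm of bench are bare.
- block_mid (a point): Centre (half-way up) of the rack's bottom block, to be drawn out. All blocks are alike: stiff white, 150 long (x, pointing into the rack) x 60 wide x 16 mm thick (z up), about 0.15 kg. Its underside is 2 mm over the bench and its end pokes 45 to 57 mm out of the outlet. It slides with under 6 N; as it leaves, the blocks above tip a little, back end first, then drop flat.
- stack1_mid (a point): Centre of the block lying directly on the bottom block (same size, x along the length). After the draw it should lie flat on the rack's floor.
- stack2_mid (a point): Centre of the next block up in the rack.
- stack3_mid (a point): Centre of the top block in the rack; its top is 66 mm above the bench at the start.
- hearth: Fixed soldering hearth: grey board 10 mm thick, x from -146 to +119, 232 mm wide (y), with a white brick wall 90 mm high across its back. Origin: under the middle of the blocks' area. Three places for blocks lie side by side, lengthwise along x, at y = -66, 0, +66 mm; steel kerbs 20 mm high flank the outer two. The open front looks along its own -x, to the robot's left (world +y) within 0.3 rad.
- gap: The empty one of the three places, shown by a paler print of the old block. Origin: its centre on the board's top, 10 mm above the bench; x along it towards the brick wall, y across. It is 66 mm wide between its neighbours (used block or kerb). A block that is home has its centre at x = 0; the wall stops it at +1 mm. Before its mouth (x = -75 mm) 71 mm of board are bare.
- used1_mid (a point): Centre of a used, heat-stained block lying loose on the hearth in one of the other two places (same size, x along the length).
- used2_mid (a point): Centre of the other used block on the hearth.
- tray: Bystander: dark wooden tray of pebbles 100 x 160 x 24 mm, beyond the work. Origin: centre of its underside.
- hammer: Bystander: hammer 220 mm long with a wooden handle, lying beyond the rack. Origin: its underside near the middle, x along the handle.
- jar: Bystander: amber glass jar with a metal cap, 64 mm across, 65 mm high, beyond the hearth. Origin: centre of its underside.
Mind the look-alikes: they are no part of the job. What is shaped like the part that bears block_mid but turquoise is not meant. What is shaped like the part that bears stack1_mid but orange is not meant.

How it is judged:
By the outcome, as a careful person would: the job done as asked, in the order asked, and still so for the second after the job is handed in, with the robot touching nothing.
It also fails if it takes over 58 s, if anything falls off the work surface, if the arm or the gripper's body presses on something with over 40 N, if the wrist force passes 120 N, or if a joint passes its speed limit or range.

### The arm

A 7-joint arm with a two-finger parallel gripper is mounted at the origin on the work surface. World frame = base frame: x ahead of the robot, y to its left, z up, the work surface at z = 0. Lengths are in m, angles in rad, forces in N, time in s.
With the tool pointing down it reaches from about 0.35 to 0.9 m from the base axis. Payload 8.1 kg.
Tool frame: the origin (TCP) lies midway between the tips of the shut fingers; the grasp point (between the pads) lies 19 mm behind it; y points along the fingers, x is the direction in which the jaws open and shut, and the axes are right-handed (so a half turn about y gives the same grasp; the last joint's range is limited). The gripper opens to 85 mm and grips with 20 to 120 N. Pads are 22 mm wide; open, the fingers measure 114 mm over their backs; the gripper's body (76 mm by 85 mm) begins 54 mm behind the grasp point. The pads swing forward as they close: fully open they stand 13 mm farther back than shut.
Start: joints at [-1.262, 0.434, 0.025, 1.573, -0.012, 1.134, -0.075], TCP at [0.25, 0.573, 0.231] pointing down, gripper open.
Joint ranges: [-2.62, 2.62], [-0.44, 2.09], [-1.27, 1.32], [0.08, 2.57], [-1.32, 4.46], [0.12, 2], [-2.74, 2.74]. Speed limits (rad/s): [2.22, 2.22, 3.01, 3.01, 3.14, 3.14, 3.14].

### API

Orientations are given as a unit quaternion [x, y, z, w].
In Python, from workcell import robot gives the robot as it stands.
- The arm moves only by the shell command python3 -m jog 'ROWS'. ROWS is JSON, a list of rows, each a list of 7 numbers: the shift along the tool's x, y, z in m, then the turn, a rotation vector about the tool's x, y, z in degrees, then the finger opening in m, from 0 to 0.0854. In form: [[x, y, z, rx, ry, rz, grip], ...]. A call has 1 to 8 rows; each row is the pose to reach, as a shift and turn from the pose commanded when the call began, along the tool's axes at that moment; what a row does not reach only later rows make up. A row lasts 1/8 s, in which the tool goes at most 62.5 mm and 10.7 degrees, less where a joint would pass 70% of its speed; a pose out of reach is approached as far as the arm can. A call with a gripper value outside its range is refused whole. The fingers move at their own pace and stop on an object; the grip force is fixed at half the most. Time passes only in rows, so rows that repeat a pose let the fingers close. It gives the time, the measured TCP pose, the force and the opening at its end, in the units of the state.
- robot.get_obs(): the state, without advancing time (a new reading comes with each control period).
- robot.grab_frame(name): name is "scene" or "top" or "wrist"; returns a dict with "image" (400x640x3 uint8, red, green, blue), "vfov" (degrees; the focal length in pixels is half the picture's height over the tangent of half this angle, whatever the lens; pixels are square), "cx", "cy" (the principal point, pixels), "origin" and "orientation" of the camera in the world. Camera axes: x right, y down, z forward; pixel columns grow to the right and rows downward; lengths in m; the calibration is good to about 2 mm. The wrist camera is an equidistant fisheye: a pixel r from the principal point sees the ray r / f radians off the axis. A picture is of the moment at which its call begins. There is no depth.
- robot.sign_off(): hands the job in, once; it reports no verdict.
The state is a dict: "time_s": time; "joint_pos": joint angles; "joint_velocities": joint speeds; "joint_efforts": joint torques, N m; "ee_pos": TCP position; "eef_rot": TCP orientation; "wrist_force": force on the tool from outside, world axes, zero at the start; "moment": the same for the moment, N m; "width": finger opening in m.
Only numpy, scipy, OpenCV 4.12 (cv2) and the standard library are available. Lean on these libraries where they do the work, as an engineer would, in place of code of your own. Each camera call takes 0.05 s, during which the arm holds its last target. There are 200 camera calls.

## Working session

There is one attempt and no reset: what is moved stays moved. The work goes in short steps, Python scripts to look and compute and a shell command to move; the robot and the scene stay as the last step left them, time stands still between calls to the robot, and variables do not carry over. Pictures are saved under pics/ and viewed, about 8 in all and at most 12, crops included, and the job is handed in when it is done.

```bash
ls; mkdir -p pics; cat > h.py <<'E'
import numpy as np, cv2
from scipy.spatial.transform import Rotation as R
from workcell import robot
def grab(name,fn=None):
    f=robot.grab_frame(name)
    if fn: cv2.imwrite('pics/'+fn,np.ascontiguousarray(f['image'][:,:,::-1]))
    return f
def ray(f,u,v):
    fl=200/np.tan(np.radians(f['vfov'])/2)
    x,y=(u-f['cx']),(v-f['cy'])
    if f.get('fish'):
        r=np.hypot(x,y);t=r/fl;d=np.array([x/r*np.sin(t),y/r*np.sin(t),np.cos(t)])
    else: d=np.array([x/fl,y/fl,1])
    return np.array(f['origin']),R.from_quat(f['orientation']).apply(d)
def at(f,u,v,z):
    o,d=ray(f,u,v); return o+d*(z-o[2])/d[2]
def proj(f,p):
    fl=200/np.tan(np.radians(f['vfov'])/2)
    c=R.from_quat(f['orientation']).inv().apply(np.array(p)-np.array(f['origin']))
    if f.get('fish'):
        r=np.hypot(c[0],c[1]);t=np.arctan2(r,c[2]);return f['cx']+c[0]/r*t*fl,f['cy']+c[1]/r*t*fl
    return f['cx']+fl*c[0]/c[2],f['cy']+fl*c[1]/c[2]
E
python3 - <<'E'
from h import *
import pickle
for n in ['scene','top']:
    f=grab(n,n+'0.png');print(n,{k:f[k] for k in f if k!='image'}); pickle.dump(f,open(n+'0.pkl','wb'))
print(robot.get_obs())
a=[cv2.imread(f'pics/{n}0.png') for n in('scene','top')]
E
```

```text
pics
scene {'vfov': 47.171416966081246, 'cx': 317.248789036601, 'cy': 207.0033299756286, 'origin': array([0.93540459, 0.63202614, 0.60648533]), 'orientation': array([ 0.22925479,  0.85539268, -0.44766583, -0.12385844])}
top {'vfov': 55.059227409566915, 'cx': 323.61270524795583, 'cy': 200.09409514929047, 'origin': array([ 0.35630872, -0.01867875,  0.91647325]), 'orientation': array([ 0.75804393, -0.64136552,  0.07778101, -0.08927364])}
{'time_s': 0.1, 'joint_pos': array([-1.26161075,  0.43516583,  0.02496345,  1.57401459, -0.01160675,
        1.1340087 , -0.0750909 ]), 'joint_velocities': array([ 3.07145284e-03, -1.03955961e-03,  4.53642641e-04, -3.89429114e-03,
        2.25801641e-03, -4.08252057e-05, -4.81152147e-04]), 'joint_efforts': array([ 3.24968241e-03, -6.71754241e+01,  1.02847964e+00, -3.16900992e+01,
        1.58565561e-02,  7.15039161e-03,  3.85044598e-05]), 'ee_pos': array([0.25001017, 0.57231264, 0.23059327]), 'eef_rot': array([ 0.59198634,  0.38679842, -0.38760707, -0.59135431]), 'wrist_force': array([ 0.5548377 , -0.34529878, -0.49905012]), 'moment': array([0.01264475, 0.01729027, 0.06684676]), 'width': 0.08535928038656883}
```

View pics/top0.png

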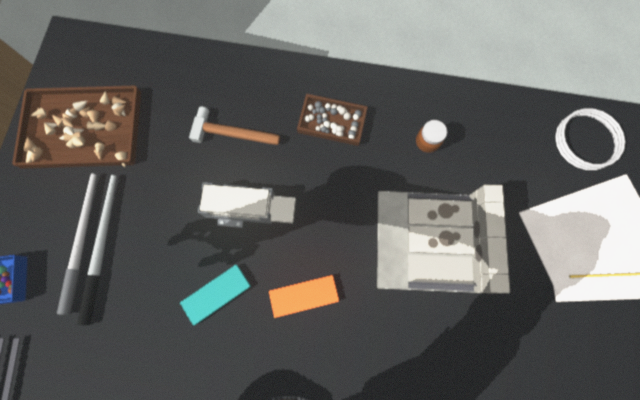

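View pics/scene0.png

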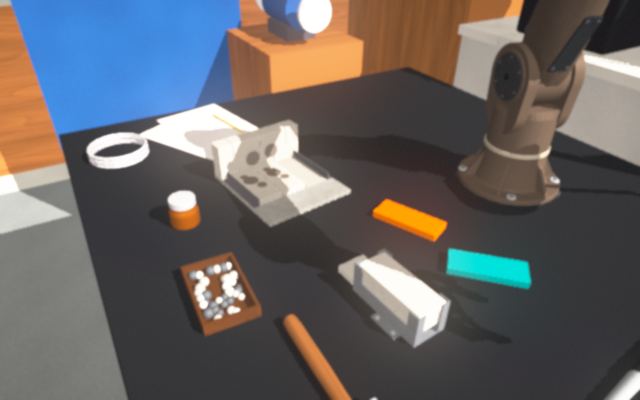

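Top view: the rack is at about (235,202), with the bottom block's end poking out at (285,208). The hearth is at about (440,240), with stained blocks at rows 210 and 238 and a pale place at row 268. The turquoise block (215,294) and the orange block (304,296) lie loose on the bench and are decoys. The white block in the rack's foot fits the description. I'll confirm with one enlarged crop.

```bash
python3 - <<'E'
from h import *
im=cv2.imread('pics/top0.png');s=3.2
g=lambda u0,v0,w,h:cv2.resize(im[v0:v0+h,u0:u0+w],None,fx=s,fy=s,interpolation=cv2.INTER_CUBIC)
a=g(190,172,150,65);b=g(370,180,150,120)
cv2.imwrite('pics/c1.png',np.vstack([a,b]))
import pickle
f=pickle.load(open('top0.pkl','rb'))
for u,v,z in [(295,208,.018),(235,202,.066),(440,240,.026),(409,268,.01)]: print(u,v,at(f,u,v,z).round(3))
print(R.from_quat(robot.get_obs()['eef_rot']).as_matrix().round(3))
w=grab('wrist','w0.png');print({k:w[k] for k in w if k!='image'})
E
```

```text
295 208 [0.541 0.079 0.018]
235 202 [0.522 0.211 0.066]
440 240 [ 0.52  -0.269  0.026]
409 268 [ 0.445 -0.209  0.01 ]
[[ 0.4   -0.    -0.916]
 [ 0.916 -0.001  0.4  ]
 [-0.001 -1.    -0.   ]]
{'vfov': 65.70646984690485, 'cx': 322.4767718582159, 'cy': 197.55686274394688, 'origin': array([0.18751963, 0.60008831, 0.37434666]), 'orientation': array([0.82882493, 0.5424841 , 0.07452467, 0.11491869])}
```

View pics/c1.png

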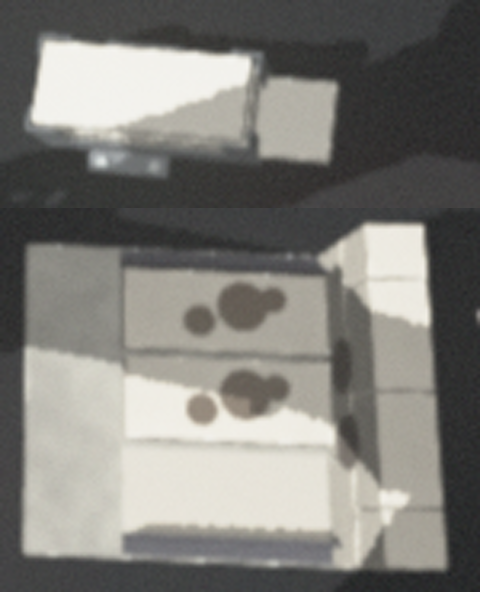

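The crop confirms both targets. The white bottom block pokes out right of the rack, with its outer corners at crop (338,82) and (330,163). The unstained pale place next to the lower kerb is the gap; the two stained blocks lie above it.

```bash
python3 - <<'E'
from h import *
import pickle
f=pickle.load(open('top0.pkl','rb'))
q=lambda u,v,z,o:at(f,o[0]+u/3.2,o[1]+v/3.2,z)
A=(190,172);B=(370,180-65)  # crop y incl. first panel 208px=65*3.2
P=dict(bo1=q(338,82,.018,A),bo2=q(330,163,.018,A),bi1=q(262,78,.018,A),bi2=q(257,158,.018,A),
 r1=q(40,38,.066,A),r2=q(265,53,.066,A),r3=q(28,126,.066,A),r4=q(250,157,.066,A),
 h1=q(27,244,.01,B),h2=q(23,553,.01,B),g1=q(123,443,.01,B),g2=q(123,533,.01,B),u1=q(124,268,.026,B),u2=q(123,376,.026,B),u12=q(124,352,.026,B),u23=q(124,440,.026,B),ur12=q(330,356,.026,B),ur23=q(333,445,.026,B),
 k1=q(123,535,.03,B),k2=q(333,537,.03,B),ko1=q(123,556,.03,B),ko2=q(333,560,.03,B),kt1=q(122,250,.03,B),kt2=q(320,255,.03,B))
for k in P: print(k,P[k].round(4))
d=lambda a,b:(np.hypot(*(P[a]-P[b])[:2]).round(4), np.degrees(np.arctan2(*(P[b]-P[a])[1::-1])).round(1))
for a,b in [('bo1','bo2'),('bo1','bi1'),('r1','r2'),('r3','r4'),('r1','r3'),('r2','r4'),('h1','h2'),('u12','ur12'),('u23','ur23'),('k1','k2'),('ko1','ko2'),('g1','g2'),('kt1','kt2')]: print(a,b,d(a,b))
E
```

```text
bo1 [0.566  0.0818 0.018 ]
bo2 [0.5041 0.0764 0.018 ]
bi1 [0.5595 0.1389 0.018 ]
bi2 [0.4988 0.1305 0.018 ]
r1 [0.5513 0.2937 0.066 ]
r2 [0.5672 0.132  0.066 ]
r3 [0.4869 0.2866 0.066 ]
r4 [0.4911 0.1275 0.066 ]
h1 [ 0.6173 -0.114   0.01  ]
h2 [ 0.3885 -0.1416  0.01  ]
g1 [ 0.4788 -0.2037  0.01  ]
g2 [ 0.4144 -0.2111  0.01  ]
u1 [ 0.6063 -0.1863  0.026 ]
u2 [ 0.5252 -0.1949  0.026 ]
u12 [ 0.5431 -0.1936  0.026 ]
u23 [ 0.479  -0.2009  0.026 ]
ur12 [ 0.5652 -0.3433  0.026 ]
ur23 [ 0.5004 -0.3503  0.026 ]
k1 [ 0.4118 -0.207   0.03  ]
k2 [ 0.4349 -0.3536  0.03  ]
ko1 [ 0.3974 -0.2086  0.03  ]
ko2 [ 0.4191 -0.3548  0.03  ]
kt1 [ 0.6187 -0.1825  0.03  ]
kt2 [ 0.6394 -0.3288  0.03  ]
bo1 bo2 (np.float64(0.0621), np.float64(-175.0))
bo1 bi1 (np.float64(0.0574), np.float64(96.5))
r1 r2 (np.float64(0.1625), np.float64(-84.4))
r3 r4 (np.float64(0.1591), np.float64(-88.5))
r1 r3 (np.float64(0.0648), np.float64(-173.7))
r2 r4 (np.float64(0.0762), np.float64(-176.7))
h1 h2 (np.float64(0.2305), np.float64(-173.1))
u12 ur12 (np.float64(0.1514), np.float64(-81.6))
u23 ur23 (np.float64(0.151), np.float64(-81.8))
k1 k2 (np.float64(0.1485), np.float64(-81.0))
ko1 ko2 (np.float64(0.1478), np.float64(-81.6))
g1 g2 (np.float64(0.0649), np.float64(-173.5))
kt1 kt2 (np.float64(0.1477), np.float64(-81.9))
```

```bash
python3 -m jog '[[-0.32,0.06,-0.45,0,62,0,0.0854],[-0.32,0.06,-0.45,0,62,0,0.0854],[-0.32,0.06,-0.45,0,62,0,0.0854],[-0.32,0.06,-0.45,0,62,0,0.0854],[-0.32,0.06,-0.45,0,62,0,0.0854],[-0.32,0.06,-0.45,0,62,0,0.0854],[-0.32,0.06,-0.45,0,62,0,0.0854],[-0.32,0.06,-0.45,0,62,0,0.0854]]'
python3 -m jog '[[0,0,0,0,0,0,0.0854]]' ; cat >> h.py <<'E'
def wgrab(fn):
    import pickle
    f=grab('wrist',fn);f['fish']=1;pickle.dump(f,open(fn[:-3]+'pkl','wb'))
    o=robot.get_obs();M=R.from_quat(o['eef_rot']).as_matrix()
    print(o['time_s'],'tcp',o['ee_pos'].round(4),'yaw x',np.degrees(np.arctan2(M[1,0],M[0,0])).round(2),'ydir',M[:,1].round(3),'F',o['wrist_force'].round(1),'w',round(o['width'],4))
    return f
def und(f,u,v,p,z):
    "print world position"
    print(at(f,u,v,z).round(4))
def move(tcp,yaw=None):
    "rows values for target"
    o=robot.get_obs();M=R.from_quat(o['eef_rot'])
    print('shift',M.inv().apply(np.array(tcp)-o['ee_pos']).round(4))
    if yaw is not None:
        x=np.array([np.cos(np.radians(yaw)),np.sin(np.radians(yaw)),0]);y=np.array([0,0,-1.]);T=np.stack([x,y,np.cross(x,y)],1)
        print('turn',np.degrees((M.inv()*R.from_matrix(T)).as_rotvec()).round(2))
E
python3 -c "
from h import *
f=wgrab('w1.png')"
```

```text
time_s: 1.15
ee_pos: [0.5068, 0.145, 0.1771]
eef_rot: [-0.706, -0.027, 0.027, 0.707]
wrist_force: [1.1, 1.1, -0.1]
width: 0.0853
time_s: 1.27
ee_pos: [0.508, 0.1407, 0.177]
eef_rot: [0.708, 0.024, -0.024, -0.706]
wrist_force: [0.5, 1.1, 0.1]
width: 0.0851
1.325 tcp [0.5068 0.1439 0.177 ] yaw x 4.1 ydir [-0.    -0.001 -1.   ] F [-0.1  1.4  1.1] w 0.0851
```

View pics/w1.png

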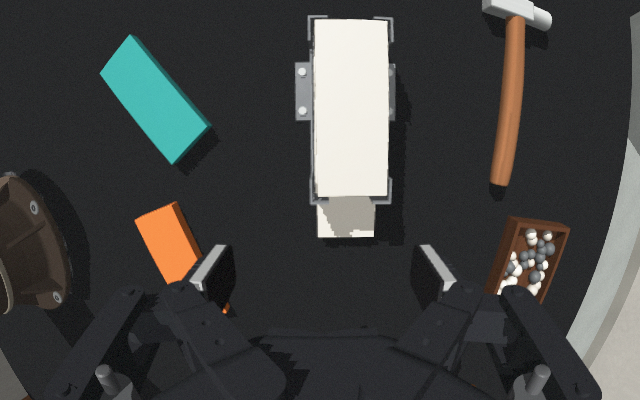

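The wrist picture shows the stack at (350,105) with flanges at row 195. The poking end's corners are at (318,237) and (374,237).

```bash
python3 - <<'E'
from h import *
import pickle
f=pickle.load(open('w1.pkl','rb'))
P={}
for n,u,v,z in [('oL',318,237,.018),('oR',374,237,.018),('iL',317,206,.018),('iR',376,206,.018),('tfL',316,195,.066),('tfR',387,195,.066),('tbL',315,21,.066),('tbR',387,21,.066),('rfL',311,203,.066),('rfR',390,203,.066),('rbL',308,17,.066),('rbR',392,17,.066)]:
    P[n]=at(f,u,v,z);print(n,P[n].round(4))
for a,b in [('oL','oR'),('iL','oL'),('iR','oR'),('tfL','tfR'),('tbL','tfL'),('tbR','tfR'),('rfL','rfR'),('rbL','rfL'),('rbR','rfR')]:
    d=P[b]-P[a];print(a,b,np.hypot(*d[:2]).round(4),np.degrees(np.arctan2(d[1],d[0])).round(1))
c=(P['oL']+P['oR'])/2;d=np.array([np.cos(np.radians(-86)),np.sin(np.radians(-86)),0])
t=c-d*.016;t[2]=.0;print('grasp',t);move(t,4)
E
```

```text
oL [0.5079 0.0802 0.018 ]
oR [0.5677 0.0838 0.018 ]
iL [0.5047 0.1146 0.018 ]
iR [0.5656 0.1186 0.018 ]
tfL [0.5031 0.1394 0.066 ]
tfR [0.5643 0.1435 0.066 ]
tbL [0.4926 0.286  0.066 ]
tbR [0.5516 0.2922 0.066 ]
rfL [0.4992 0.132  0.066 ]
rfR [0.5679 0.1365 0.066 ]
rbL [0.4866 0.2893 0.066 ]
rbR [0.5557 0.2965 0.066 ]
oL oR 0.0599 3.4
iL oL 0.0345 -84.7
iR oR 0.0348 -86.5
tfL tfR 0.0614 3.9
tbL tfL 0.147 -85.9
tbR tfR 0.1492 -85.1
rfL rfR 0.0688 3.8
rbL rfL 0.1578 -85.4
rbR rfR 0.1604 -85.6
grasp [0.53668186 0.0979881  0.        ]
shift [ 0.0266  0.1771 -0.0478]
turn [ 0.05  0.1  -0.02]
```

```bash
python3 -m jog '[[0.0266,0.05,-0.051,0,0,0,0.0854],[0.0266,0.10,-0.051,0,0,0,0.0854],[0.0266,0.14,-0.051,0,0,0,0.0854],[0.0266,0.165,-0.051,0,0,0,0.0854],[0.0266,0.177,-0.051,0,0,0,0.0854],[0.0266,0.177,-0.051,0,0,0,0.0854]]'
python3 -m jog '[[0,0,0,0,0,0,0.0854]]'; python3 -c "
from h import *
f=wgrab('w2.png')"
```

```text
time_s: 2.08
ee_pos: [0.5361, 0.0987, 0.0001]
eef_rot: [-0.706, -0.027, 0.028, 0.707]
wrist_force: [-0.2, -0.3, 1.0]
width: 0.0858
time_s: 2.2
ee_pos: [0.5372, 0.0984, 0.0013]
eef_rot: [-0.706, -0.028, 0.027, 0.707]
wrist_force: [0.2, -0.1, -0.3]
width: 0.0857
2.25 tcp [0.5373 0.0983 0.0014] yaw x 4.43 ydir [ 0.002  0.001 -1.   ] F [ 0.4 -0.  -0.1] w 0.0855
```

View pics/w2.png

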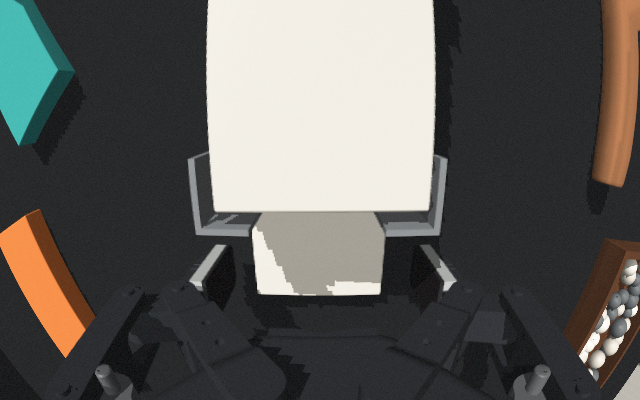

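The block's end (258–382, row 294) sits centred between the pads (205 and 440), so I'll close.

```bash
python3 -m jog '[[0,0,0,0,0,0,0.05],[0,0,0,0,0,0,0.05],[0,0,0,0,0,0,0.05],[0,0,0,0,0,0,0.05],[0,0,0,0,0,0,0.05]]'
```

```text
time_s: 2.88
ee_pos: [0.5369, 0.098, 0.0014]
eef_rot: [-0.706, -0.028, 0.027, 0.707]
wrist_force: [-1.7, -0.9, 11.9]
width: 0.0586
```

```bash
python3 -m jog '[[0,-0.0005,-0.004,0,0,0,0.05],[0,-0.001,-0.012,0,0,0,0.05],[0,-0.001,-0.022,0,0,0,0.05],[0,-0.001,-0.032,0,0,0,0.05],[0,-0.001,-0.042,0,0,0,0.05],[0,-0.001,-0.052,0,0,0,0.05],[0,-0.001,-0.060,0,0,0,0.05],[0,-0.001,-0.065,0,0,0,0.05]]'
python3 -c "
from h import *
f=wgrab('w3.png')"
```

```text
time_s: 3.88
ee_pos: [0.5416, 0.0325, 0.0014]
eef_rot: [-0.707, -0.027, 0.027, 0.707]
wrist_force: [-0.0, 1.8, -0.2]
width: 0.0585
3.925 tcp [0.5416 0.0318 0.0014] yaw x 4.34 ydir [ 0. -0. -1.] F [-0.2  1.6 -0. ] w 0.0587
```

View pics/w3.png

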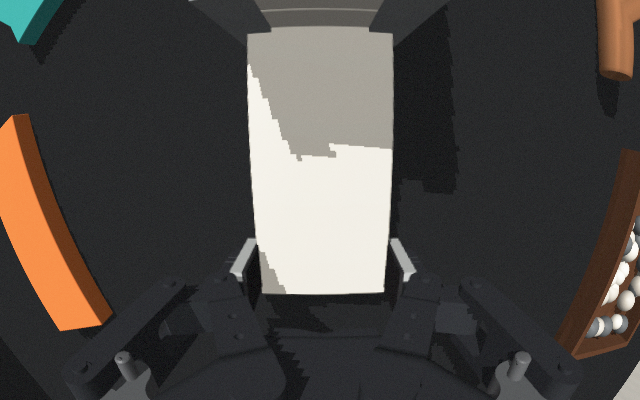

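The block follows the gripper: the near end is at row 294 and it runs back to the outlet at row 30. Drawing continues.

```bash
python3 -m jog '[[0,0,-0.007,0,0,0,0.05],[0,0,-0.016,0,0,0,0.05],[0,0,-0.026,0,0,0,0.05],[0,0,-0.036,0,0,0,0.05],[0,0,-0.046,0,0,0,0.05],[0,0,-0.056,0,0,0,0.05],[0,0,-0.062,0,0,0,0.05],[0,0,-0.064,0,0,0,0.05]]'
python3 -c "
from h import *
f=wgrab('w4.png');grab('scene','s4.png')"
```

```text
time_s: 4.92
ee_pos: [0.5464, -0.0314, 0.0013]
eef_rot: [0.707, 0.027, -0.027, -0.707]
wrist_force: [0.2, -0.1, -0.7]
width: 0.0584
4.975 tcp [ 0.5464 -0.0313  0.0013] yaw x 4.38 ydir [-0. -0. -1.] F [ 0.1 -0.7 -1.1] w 0.0584
```

View pics/w4.png

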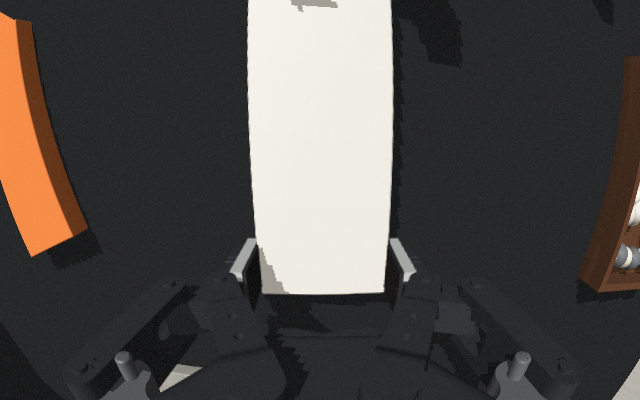

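```bash
python3 -m jog '[[0,0.001,0,0,0,0,0.05],[0,0.002,0,0,0,0,0.05],[0,0.002,0,0,0,0,0.05]]'
```

```text
time_s: 5.4
ee_pos: [0.5465, -0.0303, -0.0004]
eef_rot: [-0.706, -0.027, 0.027, 0.707]
wrist_force: [-0.1, 0.6, 4.7]
width: 0.0583
```

```bash
python3 -m jog '[[0,0.001,0,0,0,0,0.05],[0,0.001,0,0,0,0,0.05]]'
```

```text
time_s: 5.65
ee_pos: [0.5465, -0.0303, -0.0005]
eef_rot: [-0.706, -0.027, 0.027, 0.707]
wrist_force: [-5.0, 1.6, 19.3]
width: 0.0586
```

```bash
python3 -m jog '[[0,-0.001,0,0,0,0,0.0854],[0,-0.001,0,0,0,0,0.0854],[0,-0.001,0,0,0,0,0.0854],[0,-0.001,0,0,0,0,0.0854],[0,-0.03,0,0,0,0,0.0854],[0,-0.07,0.03,0,0,0,0.0854],[0,-0.12,0.06,0,0,0,0.0854],[0,-0.15,0.08,0,0,0,0.0854]]'
python3 -m jog '[[0,0,0,0,0,0,0.0854]]'
python3 -c "
from h import *
f=wgrab('w5.png')"
```

```text
time_s: 6.65
ee_pos: [0.5408, 0.0505, 0.1505]
eef_rot: [-0.706, -0.028, 0.027, 0.707]
wrist_force: [0.9, -0.3, -1.0]
width: 0.0856
time_s: 6.78
ee_pos: [0.5416, 0.0512, 0.1504]
eef_rot: [-0.706, -0.03, 0.027, 0.707]
wrist_force: [0.5, 0.3, -1.1]
width: 0.0851
6.825 tcp [0.5407 0.0497 0.1489] yaw x 4.5 ydir [ 0.002  0.001 -1.   ] F [ 0.  -1.1 -1.3] w 0.0855
```

View pics/w5.png

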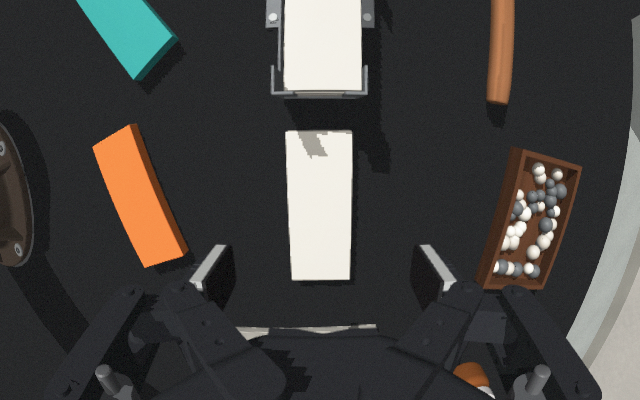

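The block lies clear on the bench, with corners at (287,131), (351,131), (292,279) and (350,279). The stack has dropped and sits square at (322,60).

```bash
python3 - <<'E'
from h import *
import pickle
f=pickle.load(open('w5.pkl','rb'))
P=[at(f,u,v,.016) for u,v in [(287,131),(351,131),(292,279),(350,279)]]
for p in P: print(p.round(4))
r=(P[0]+P[1])/2;e=(P[2]+P[3])/2;d=e-r;print(np.linalg.norm(d),np.degrees(np.arctan2(d[1],d[0])))
d/=np.linalg.norm(d)
for z in(.05,.034): print(at(f,286,90,z).round(4),at(f,361,91,z).round(4))
t=r+d*.014;t[2]=-.001;print(t);move(t,4.4)
E
```

```text
[0.5068 0.1012 0.016 ]
[0.564  0.1057 0.016 ]
[ 0.519  -0.0478  0.016 ]
[ 0.5789 -0.0431  0.016 ]
0.14955551592181748 -84.80145500173488
[0.5072 0.1358 0.05  ] [0.5655 0.1398 0.05  ]
[0.5054 0.1369 0.034 ] [0.5675 0.1411 0.034 ]
[ 0.53663126  0.08953153 -0.001     ]
shift [-0.0012  0.1499  0.0399]
turn [-0.03  0.1   0.1 ]
```

```bash
python3 -m jog '[[-0.001,0.02,0.02,0,0,0,0.0854],[-0.001,0.05,0.04,0,0,0,0.0854],[-0.001,0.09,0.04,0,0,0,0.0854],[-0.001,0.125,0.04,0,0,0,0.0854],[-0.001,0.142,0.04,0,0,0,0.0854],[-0.001,0.148,0.04,0,0,0,0.0854],[-0.001,0.148,0.04,0,0,0,0.0854]]'
python3 -m jog '[[0,0,0,0,0,0,0.05],[0,0,0,0,0,0,0.05],[0,0,0,0,0,0,0.05],[0,0,0,0,0,0,0.05],[0,0,0,0,0,0,0.05]]'
```

```text
time_s: 7.7
ee_pos: [0.5365, 0.0884, 0.0005]
eef_rot: [0.707, 0.027, -0.027, -0.707]
wrist_force: [-0.4, 0.4, -0.1]
width: 0.0853
time_s: 8.32
ee_pos: [0.537, 0.0889, 0.0017]
eef_rot: [-0.706, -0.028, 0.026, 0.707]
wrist_force: [-2.0, -1.0, 8.9]
width: 0.058
```

```bash
python3 -m jog '[[0,-0.01,0,0,0,0,0.05],[0,-0.03,0,0,0,0,0.05],[0,-0.055,0,0,0,0,0.05],[0,-0.07,-0.02,0,0,0,0.05],[-0.03,-0.07,-0.05,0,-1,0,0.05],[-0.06,-0.07,-0.08,0,-2,0,0.05],[-0.09,-0.07,-0.11,0,-3,0,0.05],[-0.11,-0.07,-0.13,0,-3.8,0,0.05]]'
python3 -m jog '[[-0.008,0,-0.006,0,0,0,0.05],[-0.013,0,-0.01,0,0,0,0.05],[-0.013,0,-0.01,0,0,0,0.05]]'
python3 -c "
from h import *
f=wgrab('w6.png')"
```

```text
time_s: 9.32
ee_pos: [0.4347, -0.0521, 0.0707]
eef_rot: [0.705, 0.05, -0.05, -0.705]
wrist_force: [0.2, 0.3, -1.9]
width: 0.0581
time_s: 9.7
ee_pos: [0.4255, -0.0609, 0.0704]
eef_rot: [-0.705, -0.051, 0.05, 0.705]
wrist_force: [0.4, -0.0, -2.3]
width: 0.058
9.75 tcp [ 0.4257 -0.0606  0.0703] yaw x 8.24 ydir [ 0.001  0.    -1.   ] F [ 0.3  1.2 -1.3] w 0.0583
```

View pics/w6.png

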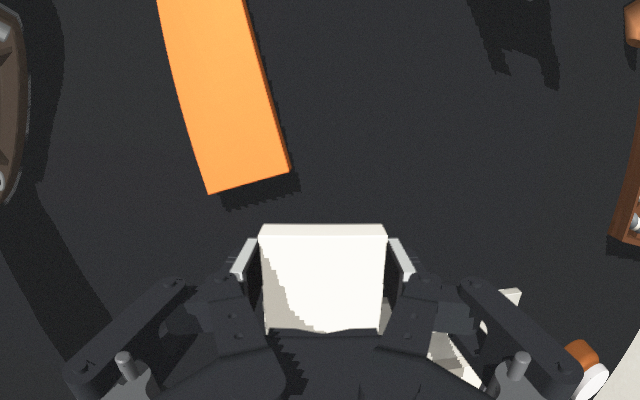

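The wrist camera looks away from the hearth here. It shows only the held end, rows 225–330, gripped squarely. I'll lower the block a little and use the top and scene cameras to compare block and gap directly.

```bash
python3 -m jog '[[0,0.015,0,0,0,0,0.05],[0,0.03,0,0,0,0,0.05],[0,0.033,0,0,0,0,0.05],[0,0.033,0,0,0,0,0.05]]'
python3 - <<'E'
from h import *
import pickle
w=wgrab('w7.png')
f=grab('top','t7.png');s=grab('scene','s7.png');pickle.dump((f,s),open('7.pkl','wb'))
a=cv2.imread('pics/t7.png')[180:300,370:520];a=cv2.resize(a,None,fx=3.2,fy=3.2,interpolation=cv2.INTER_CUBIC)
b=cv2.imread('pics/s7.png')[105:225,205:355];b=cv2.resize(b,None,fx=2.1,fy=2.1,interpolation=cv2.INTER_CUBIC)
c=np.zeros((384,800,3),np.uint8);c[:,:480]=a;c[:b.shape[0],485:485+b.shape[1]]=b
cv2.imwrite('pics/c7.png',c)
E
```

```text
time_s: 10.25
ee_pos: [0.4254, -0.0607, 0.0373]
eef_rot: [-0.705, -0.051, 0.051, 0.705]
wrist_force: [0.3, 0.0, -1.8]
width: 0.0583
10.3 tcp [ 0.4255 -0.0608  0.0375] yaw x 8.23 ydir [ 0.  0. -1.] F [ 0.  -0.  -0.2] w 0.0581
```

View pics/c7.png

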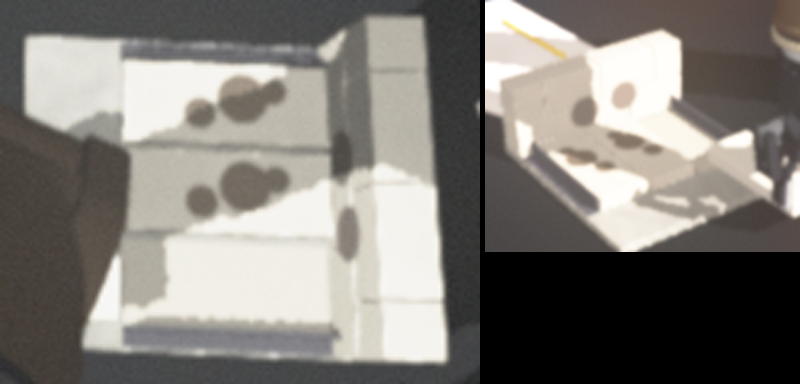

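The arm hides the top view. The scene crop shows the block's leading end at (735,160) lined up with the gap. I'll carry the block high over the hearth so that the wrist camera, which sits behind the tool, looks straight down on the gap.

```bash
python3 -m jog '[[0,-0.03,0,0,0,0,0.05],[0,-0.08,0,0,0,0,0.05],[0,-0.13,0,0,0,0,0.05],[0,-0.17,-0.03,0,0,0,0.05],[0,-0.17,-0.08,0,0,0,0.05],[0,-0.17,-0.13,0,0,0,0.05],[0,-0.17,-0.18,0,0,0,0.05],[0,-0.17,-0.23,0,0,0,0.05]]'
python3 -m jog '[[0,0,-0.016,0,0,0,0.05],[0,0,-0.017,0,0,0,0.05],[0,0,-0.017,0,0,0,0.05],[0,0,-0.017,0,0,0,0.05]]'
python3 -c "
from h import *
f=wgrab('w8.png')"
```

```text
time_s: 11.4
ee_pos: [0.458, -0.2901, 0.2078]
eef_rot: [-0.705, -0.051, 0.05, 0.705]
wrist_force: [0.7, 0.2, -1.2]
width: 0.0583
time_s: 11.9
ee_pos: [0.4606, -0.3039, 0.2074]
eef_rot: [-0.705, -0.051, 0.051, 0.706]
wrist_force: [1.3, 1.2, -2.1]
width: 0.058
11.95 tcp [ 0.4606 -0.3041  0.2074] yaw x 8.3 ydir [ 0.     0.001 -1.   ] F [ 1.3  0.1 -1.2] w 0.0584
```

View pics/w8.png

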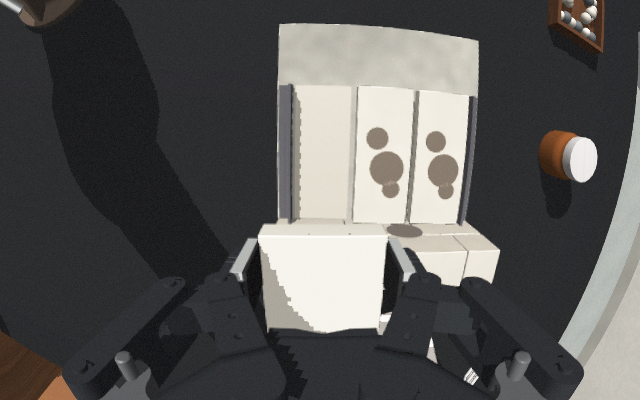

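The picture shows the gap plainly. The kerb is at columns 280–292, the print runs to the used block's side at about 351–357, and the mouth is at row 87.

```bash
python3 - <<'E'
from h import *
import pickle
f=pickle.load(open('w8.pkl','rb'));g=cv2.cvtColor(f['image'],cv2.COLOR_RGB2GRAY).astype(int)
for r in (100,140,180,210): print(r,'276:',g[r-1:r+2,276:304].mean(0).astype(int).tolist(),'346:',g[r-1:r+2,346:364].mean(0).astype(int).tolist())
for c in (310,340,385,440): print(c,'r78',g[78:96,c-2:c+3].mean(1).astype(int).tolist())
for n,u,v,z in [('kerb_out_top',280,100,.03),('kerb_in_base',292,100,.01),('kerb_in_base',292,210,.01),('kerb_in_top',290,100,.03),('usedtop',357,100,.026),('usedtop',355,210,.026),('usedbase',352,100,.01),('front',278,24,.01),('frontR',478,41,.01),('mouthgap',310,87,.01),('u1',385,87,.026),('u2',440,92,.026),('kerb_in_top',290,210,.03)]: print(n,u,v,at(f,u,v,z).round(4))
E
```

```text
100 276: [49, 142, 148, 127, 107, 106, 107, 105, 105, 104, 107, 106, 106, 103, 88, 47, 73, 110, 128, 137, 150, 150, 172, 193, 217, 228, 228, 228] 346: [228, 227, 228, 227, 224, 207, 196, 196, 198, 198, 164, 140, 214, 238, 238, 238, 238, 238]
140 276: [45, 168, 155, 113, 108, 105, 107, 105, 102, 102, 106, 105, 104, 103, 72, 57, 90, 122, 126, 143, 146, 145, 147, 158, 221, 225, 224, 225] 346: [225, 225, 224, 217, 197, 198, 198, 198, 189, 155, 169, 244, 240, 239, 239, 238, 238, 237]
180 276: [59, 103, 176, 127, 109, 109, 109, 105, 103, 102, 108, 108, 106, 103, 62, 73, 104, 124, 126, 143, 142, 146, 144, 175, 223, 223, 223, 222] 346: [222, 217, 204, 189, 191, 192, 193, 168, 167, 224, 237, 237, 236, 237, 236, 238, 237, 237]
210 276: [46, 103, 222, 146, 112, 108, 109, 106, 105, 105, 110, 108, 107, 104, 77, 52, 96, 123, 125, 142, 141, 142, 143, 161, 196, 222, 223, 221] 346: [213, 204, 196, 196, 196, 177, 141, 202, 240, 234, 235, 235, 233, 233, 233, 234, 233, 234]
310 r78 [193, 193, 195, 197, 197, 200, 205, 219, 228, 228, 228, 228, 228, 228, 228, 228, 228, 228]
340 r78 [195, 197, 200, 201, 203, 202, 204, 212, 222, 228, 229, 228, 228, 228, 228, 228, 227, 228]
385 r78 [200, 201, 202, 202, 203, 203, 203, 206, 209, 243, 237, 236, 236, 235, 236, 236, 236, 236]
440 r78 [203, 204, 207, 208, 208, 208, 211, 211, 212, 212, 211, 210, 211, 217, 236, 234, 236, 236]
kerb_out_top 280 100 [ 0.406  -0.2284  0.03  ]
kerb_in_base 292 100 [ 0.4163 -0.2263  0.01  ]
kerb_in_base 292 210 [ 0.4322 -0.3505  0.01  ]
kerb_in_top 290 100 [ 0.4163 -0.2272  0.03  ]
usedtop 357 100 [ 0.4846 -0.2169  0.026 ]
usedtop 355 210 [ 0.5021 -0.3351  0.026 ]
usedbase 352 100 [ 0.4809 -0.2169  0.01  ]
front 278 24 [ 0.3882 -0.142   0.01  ]
frontR 478 41 [ 0.6195 -0.1134  0.01  ]
mouthgap 310 87 [ 0.4337 -0.2095  0.01  ]
u1 385 87 [ 0.5117 -0.1979  0.026 ]
u2 440 92 [ 0.5731 -0.1903  0.026 ]
kerb_in_top 290 210 [ 0.4311 -0.3441  0.03  ]
```

```bash
python3 -c "
from h import *
move([.4450,-.1852,.2074],7.4)"
```

```text
shift [1.800e-03 1.000e-04 1.199e-01]
turn [-0.04  0.9   0.02]
```

```bash
python3 -m jog '[[0.0018,0,0.03,0,0.9,0,0.05],[0.0018,0,0.075,0,0.9,0,0.05],[0.0018,0,0.11,0,0.9,0,0.05],[0.0018,0,0.12,0,0.9,0,0.05],[0.0018,0.04,0.12,0,0.9,0,0.05],[0.0018,0.09,0.12,0,0.9,0,0.05],[0.0018,0.13,0.12,0,0.9,0,0.05],[0.0018,0.16,0.12,0,0.9,0,0.05]]'
python3 -m jog '[[0,0,0,0,0,0,0.05],[0,0,0,0,0,0,0.05]]'
python3 -c "
from h import *
import pickle
f=wgrab('w9.png');s=grab('scene','s9.png');pickle.dump(s,open('s9.pkl','wb'))
move([.4450,-.1852,.0115],7.4)
o=robot.get_obs();print(o['moment'],o['joint_pos'])"
```

```text
time_s: 12.95
ee_pos: [0.4447, -0.1867, 0.0458]
eef_rot: [0.706, 0.045, -0.045, -0.706]
wrist_force: [0.6, -0.5, -1.2]
width: 0.058
time_s: 13.2
ee_pos: [0.4456, -0.1871, 0.0483]
eef_rot: [0.706, 0.045, -0.044, -0.705]
wrist_force: [0.4, -0.6, -0.8]
width: 0.058
13.25 tcp [ 0.4459 -0.187   0.0486] yaw x 7.29 ydir [ 0.002 -0.001 -1.   ] F [ 0.5 -0.3 -1.7] w 0.0583
shift [-0.0009  0.0372  0.0019]
turn [ 0.05 -0.1   0.14]
[ 0.08857342 -0.00012766 -0.06813323] [-0.01674364  0.47933045  0.40335994  2.13123138 -0.33313219  0.5876338
  0.75261288]
```

```bash
python3 -m jog '[[-0.0005,0.008,0.002,0,0,0,0.05],[-0.0005,0.016,0.002,0,0,0,0.05],[-0.0005,0.022,0.002,0,0,0,0.05],[-0.0005,0.026,0.002,0,0,0,0.05],[-0.0005,0.026,0.002,0,0,0,0.05]]'
```

```text
time_s: 13.92
ee_pos: [0.444, -0.1846, 0.0209]
eef_rot: [-0.706, -0.045, 0.045, 0.706]
wrist_force: [0.5, 0.4, -0.1]
width: 0.0582
```

```bash
python3 -m jog '[[0,0.003,0,0,0,0,0.05],[0,0.006,0,0,0,0,0.05],[0,0.008,0,0,0,0,0.05],[0,0.008,0,0,0,0,0.05]]'; python3 -c "
from h import *
import pickle
f=wgrab('w10.png');s=grab('scene','s10.png');pickle.dump(s,open('s10.pkl','wb'));print(robot.get_obs()['moment'])"
```

```text
time_s: 14.42
ee_pos: [0.4441, -0.1846, 0.0132]
eef_rot: [-0.706, -0.045, 0.045, 0.706]
wrist_force: [0.7, 0.6, -1.1]
width: 0.0583
14.475 tcp [ 0.4442 -0.1846  0.0133] yaw x 7.3 ydir [-0.  0. -1.] F [ 0.7 -0.9 -1.2] w 0.0583
[ 0.08910402  0.02950142 -0.00138022]
```

```bash
python3 -m jog '[[0,0.001,0,0,0,0,0.05],[0,0.002,0,0,0,0,0.05],[0,0.002,0,0,0,0,0.05]]'
```

```text
time_s: 14.9
ee_pos: [0.4443, -0.1846, 0.0117]
eef_rot: [-0.706, -0.045, 0.045, 0.706]
wrist_force: [-1.8, 0.8, 6.7]
width: 0.0584
```

```bash
python3 -m jog '[[0,-0.001,0,0,0,0,0.0854],[0,-0.001,0,0,0,0,0.0854],[0,-0.001,0,0,0,0,0.0854],[0,-0.001,0,0,0,0,0.0854],[0,-0.02,0,0,0,0,0.0854],[0,-0.06,0,0,0,0,0.0854],[0,-0.08,0.02,0,0,0,0.0],[0,-0.08,0.04,0,0,0,0.0]]'
python3 -m jog '[[0,0,0.005,0,0,0,0.0],[0,0,0.005,0,0,0,0.0],[0,0,0.005,0,0,0,0.0]]'
python3 - <<'E'
from h import *
f=wgrab('w11.png');g=cv2.cvtColor(f['image'],cv2.COLOR_RGB2GRAY)
cv2.imwrite('pics/x.png',g)
o=robot.get_obs()['ee_pos'];print('d',o[0]*.1288-o[1]*.9917,'u',o[0]*.9917+o[1]*.1288)
for p in [(.4175,.226),(.3875,.226),(.4475,.226),(.4529,.262)]:
    X=[p[0]*.9917+p[1]*.1288,p[0]*.1288-p[1]*.9917,.026];print(p,np.array(proj(f,X)).round(1))
E
```

```text
time_s: 15.9
ee_pos: [0.4401, -0.1448, 0.0927]
eef_rot: [0.706, 0.046, -0.044, -0.705]
wrist_force: [0.3, 1.5, -1.0]
width: 0.0517
time_s: 16.27
ee_pos: [0.4384, -0.1408, 0.0911]
eef_rot: [0.706, 0.045, -0.045, -0.706]
wrist_force: [-0.3, 0.3, 0.1]
width: -0.0001
16.325 tcp [ 0.4384 -0.1408  0.0911] yaw x 7.24 ydir [-0. -0. -1.] F [ 0.5 -0.9 -0.3] w 0.0003
d 0.19607830304698667 u 0.4166633904212122
(0.4175, 0.226) [323.2 249.2]
(0.3875, 0.226) [283. 249.]
(0.4475, 0.226) [363.4 248.8]
(0.4529, 0.262) [367.8 289.2]
```

View pics/w11.png

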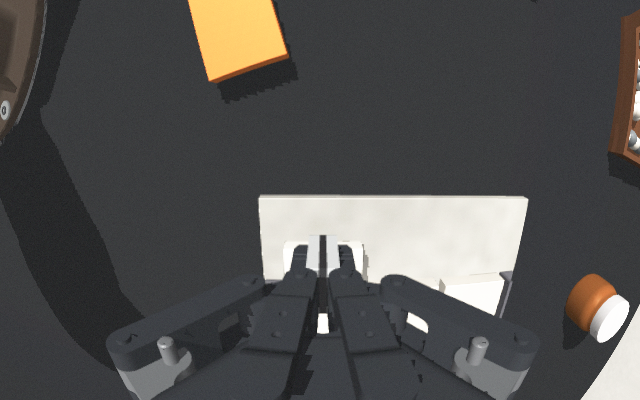

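The wrist picture shows the block lying in the gap, with its rear end at row 242, columns 284–363, as predicted. The shut fingers stand behind it. Next I lower them and push. From here I check by numbers only, since the 12 views are used.

```bash
python3 -m jog '[[0,0.03,0,0,0,0,0],[0,0.06,0,0,0,0,0],[0,0.074,0,0,0,0,0],[0,0.074,0,0,0,0,0],[0,0.074,-0.008,0,0,0,0],[0,0.074,-0.013,0,0,0,0],[0,0.074,-0.016,0,0,0,0],[0,0.074,-0.018,0,0,0,0]]'
python3 -m jog '[[0,0,-0.004,0,0,0,0],[0,0,-0.008,0,0,0,0]]'
python3 -m jog '[[0,0,-0.004,0,0,0,0],[0,0,-0.008,0,0,0,0]]'
python3 -m jog '[[0,0,-0.004,0,0,0,0],[0,0,-0.008,0,0,0,0],[0,0,-0.010,0,0,0,0],[0,0,-0.010,0,0,0,0]]'
python3 -c "
from h import *
wgrab('w12.png');o=robot.get_obs()['ee_pos'];print('d',o[0]*.1288-o[1]*.9917,'u',o[0]*.9917+o[1]*.1288)"
```

```text
time_s: 17.32
ee_pos: [0.441, -0.1581, 0.0176]
eef_rot: [0.706, 0.045, -0.045, -0.706]
wrist_force: [-1.2, 0.6, 0.2]
width: 0.0003
time_s: 17.58
ee_pos: [0.4418, -0.1657, 0.0173]
eef_rot: [-0.706, -0.045, 0.045, 0.706]
wrist_force: [-0.0, 0.9, 1.0]
width: -0.0003
time_s: 17.82
ee_pos: [0.4428, -0.1739, 0.0173]
eef_rot: [-0.706, -0.045, 0.045, 0.706]
wrist_force: [-0.5, 1.0, 0.6]
width: 0.0
time_s: 18.32
ee_pos: [0.4441, -0.1839, 0.0173]
eef_rot: [0.706, 0.045, -0.045, -0.706]
wrist_force: [-0.5, 0.3, -0.8]
width: 0.0003
18.375 tcp [ 0.4441 -0.1838  0.0173] yaw x 7.29 ydir [ 0. -0. -1.] F [-0.1  0.3 -1. ] w 0.0001
d 0.23945351466231296 u 0.41674668029908435
```

```bash
python3 -m jog '[[0,0,-0.004,0,0,0,0],[0,0,-0.008,0,0,0,0],[0,0,-0.008,0,0,0,0]]'
python3 - <<'E'
from h import *
f=wgrab('w13.png');s=grab('scene','s13.png');t=grab('top','t13.png')
o=robot.get_obs()['ee_pos'];print('d',o[0]*.1288-o[1]*.9917)
W=lambda u,d,z:[u*.9917+d*.1288,u*.1288-d*.9917,z]
g=cv2.cvtColor(f['image'],cv2.COLOR_RGB2GRAY).astype(int)
gt=cv2.cvtColor(t['image'],cv2.COLOR_RGB2GRAY).astype(int)
for u in(.392,.397,.440,.444):
    a=np.array(proj(f,W(u,.262,.026)));b=np.array(proj(f,W(u,.232,.01)));print('wrist',u,a.round(0),b.round(0))
    if 0<a[1]<400: print(g[int(b[1]):min(400,int(a[1])+8),int(a[0])].tolist())
for u in (.394,.440,.470): 
    p=np.array(proj(t,W(u,.262,.026)));print('top',u,p.round(1),gt[int(p[1]),int(p[0])-14:int(p[0])+10].tolist())
E
```

```text
time_s: 18.75
ee_pos: [0.4452, -0.1921, 0.0173]
eef_rot: [0.706, 0.045, -0.045, -0.706]
wrist_force: [-0.4, -0.1, -0.5]
width: 0.0001
18.8 tcp [ 0.4452 -0.1919  0.0173] yaw x 7.28 ydir [ 0. -0. -1.] F [-0.1  0.3  0.1] w 0.0003
d 0.24734927425654196
wrist 0.392 [273. 282.] [274. 217.]
[218, 219, 217, 216, 215, 216, 216, 214, 215, 216, 217, 216, 216, 215, 213, 212, 215, 213, 215, 214, 214, 217, 218, 220, 220, 219, 220, 220, 221, 222, 221, 223, 224, 224, 225, 224, 225, 226, 227, 227, 228, 228, 229, 227, 227, 226, 227, 222, 185, 234, 239, 240, 240, 239, 241, 240, 241, 242, 242, 240, 242, 245, 252, 255, 253, 253, 227, 126, 33, 30, 34, 30, 33, 32]
wrist 0.397 [283. 283.] [284. 217.]
[219, 219, 220, 219, 219, 218, 220, 219, 217, 217, 217, 217, 217, 217, 218, 215, 214, 213, 213, 213, 214, 217, 214, 216, 218, 215, 218, 219, 219, 220, 219, 220, 220, 220, 220, 221, 221, 224, 224, 223, 225, 223, 226, 225, 226, 227, 226, 225, 194, 225, 239, 239, 239, 240, 240, 240, 240, 241, 236, 225, 207, 165, 102, 65, 58, 60, 59, 55, 55, 60, 61, 59, 61, 59]
wrist 0.44 [368. 282.] [366. 217.]
[218, 217, 216, 218
[... 451 characters left out ...]
217, 218, 215, 216, 218, 219, 218, 217, 218, 219, 217, 218, 219, 220, 220, 219, 218, 218, 218, 217, 221, 217, 217, 218, 218, 218, 218, 219, 218, 220, 219, 219, 219, 219, 216, 233, 236, 236, 237, 237, 238, 237, 238, 239, 240, 240, 240, 244, 252, 255, 253, 253, 242, 154, 56, 56, 57, 60, 58, 59]
top 0.394 [409.6 276.8] [152, 133, 127, 126, 124, 121, 116, 102, 87, 72, 70, 65, 68, 65, 62, 62, 64, 62, 60, 62, 63, 63, 62, 61]
top 0.44 [409.3 256.5] [226, 225, 214, 155, 110, 148, 193, 159, 125, 117, 119, 123, 124, 126, 117, 107, 90, 75, 73, 76, 82, 92, 95, 100]
top 0.47 [409.1 243.5] [230, 231, 231, 233, 233, 233, 232, 222, 161, 117, 137, 134, 117, 108, 108, 115, 110, 100, 91, 86, 91, 104, 115, 117]
```

```bash
python3 - <<'E'
from h import *
import pickle
f=pickle.load(open('w13.pkl','rb'))
for u,v,z in [(273,265.3,.01),(283,265.3,.01),(366,265.2,.01),(374,265.2,.01),(273,278.7,.026),(375,278,.026)]:
    p=at(f,u,v,z);print(p[0]*.1288-p[1]*.9917, p[0]*.9917+p[1]*.1288)
E
```

```text
0.2606251462717994 0.38965532575106665
0.26050899516082915 0.39527261635822464
0.2606311478125288 0.4411635730773136
0.2607580502351102 0.4456738250728125
0.2597901242245863 0.3920190870335378
0.2595804595000979 0.44367049739676745
```

```bash
python3 -m jog '[[0,0,-0.001,0,0,0,0],[0,0,-0.002,0,0,0,0],[0,0,-0.002,0,0,0,0]]'
python3 -m jog '[[0,0,0.02,0,0,0,0],[0,0,0.04,0,0,0,0],[0,-0.03,0.05,0,0,0,0],[0,-0.08,0.05,0,0,0,0],[0,-0.13,0.03,0,0,0,0],[0,-0.18,0,0,0,0,0],[0,-0.19,-0.05,0,0,0,0],[0,-0.19,-0.10,0,0,0,0]]'
python3 -m jog '[[0,0,-0.013,0,0,0,0],[0,0,-0.013,0,0,0,0],[0,0,-0.013,0,0,0,0],[0,0,-0.013,0,0,0,0]]'
python3 - <<'E'
from h import *
f=wgrab('w14.png')
g=cv2.cvtColor(f['image'],cv2.COLOR_RGB2GRAY).astype(int)
W=lambda u,d,z:[u*.9917+d*.1288,u*.1288-d*.9917,z]
for n,u in [('new',.394),('new',.406),('new',.418),('new',.430),('new',.442),('used1',.46),('used1',.483),('used1',.505),('used2',.525),('used2',.55),('used2',.575)]:
    a=np.array(proj(f,W(u,.262,.026)));r,c=int(round(a[1])),int(round(a[0]));print(n,a.round(1),r-10,g[r-10:r+8,c-1:c+2].mean(1).astype(int).tolist())
for d in(.30,.34):
    a=np.array(proj(f,W(.385,d,.026)));b=np.array(proj(f,W(.455,d,.026)));r=int(a[1]);c=int(a[0]);c2=int(b[0]);print(a,b);print(g[r,c-6:c+12].tolist(),g[int(b[1]),c2-14:c2+6].tolist())
E
```

```text
time_s: 19.27
ee_pos: [0.4454, -0.1935, 0.0173]
eef_rot: [-0.706, -0.045, 0.045, 0.706]
wrist_force: [-0.7, 0.4, 0.2]
width: -0.0003
time_s: 20.27
ee_pos: [0.4591, -0.2941, 0.2089]
eef_rot: [0.706, 0.047, -0.044, -0.705]
wrist_force: [0.3, 0.4, -0.4]
width: 0.0002
time_s: 20.78
ee_pos: [0.46, -0.3041, 0.2072]
eef_rot: [-0.705, -0.046, 0.046, 0.706]
wrist_force: [0.2, -0.3, 0.2]
width: -0.0001
20.825 tcp [ 0.4599 -0.3043  0.2072] yaw x 7.4 ydir [ 0.     0.001 -1.   ] F [ 0.6 -0.5  0.3] w 0.0003
new [299.8  84.4] 74 [198, 200, 201, 202, 202, 204, 204, 205, 220, 240, 248, 248, 248, 248, 247, 248, 247, 247]
new [311.4  84.3] 74 [193, 194, 192, 193, 193, 194, 196, 198, 220, 241, 247, 248, 247, 247, 248, 248, 248, 247]
new [323.   84.2] 74 [198, 199, 200, 201, 205, 204, 203, 203, 204, 240, 247, 247, 248, 248, 247, 248, 248, 248]
new [334.7  84.3] 74 [196, 196, 197, 197, 202, 203, 203, 204, 196, 236, 248, 248, 247, 247, 248, 248, 248, 248]
new [346.3  84.4] 74 [190, 194, 193, 194, 194, 193, 194, 196, 190, 226, 248, 247, 248, 248, 248, 247, 247, 248]
used1 [363.6  84.9] 75 [201, 202, 201, 20
[... 432 characters left out ...]
 ] 80 [204, 204, 206, 208, 210, 209, 211, 210, 210, 210, 221, 234, 236, 237, 237, 237, 238, 237]
used2 [464.7  92.1] 82 [205, 207, 206, 206, 207, 206, 207, 207, 207, 208, 219, 233, 236, 237, 236, 236, 237, 238]
[291.35676384 120.59195277] [358.47988031 120.69088238]
[106, 108, 107, 106, 98, 76, 59, 105, 137, 237, 248, 248, 247, 247, 247, 247, 248, 248] [247, 247, 247, 247, 247, 248, 229, 162, 125, 122, 125, 126, 144, 202, 240, 239, 239, 239, 239, 238]
[291.90384145 158.26576126] [357.83187615 158.31342438]
[101, 108, 107, 105, 105, 80, 53, 88, 143, 196, 245, 247, 247, 247, 246, 247, 246, 247] [246, 246, 246, 247, 246, 247, 243, 230, 137, 126, 127, 126, 146, 191, 236, 238, 239, 239, 239, 240]
```

The new block stands about 1.3 mm proud of the used ones and roughly 0.7° askew, with the kerb side farther out. I'll give it one more gentle nudge, slightly towards the kerb side.

```bash
python3 -m jog '[[-0.004,0,0.05,0,0,0,0],[-0.008,0,0.10,0,0,0,0],[-0.008,0,0.15,0,0,0,0],[-0.008,0.04,0.158,0,0,0,0],[-0.008,0.09,0.158,0,0,0,0],[-0.008,0.14,0.158,0,0,0,0],[-0.008,0.175,0.158,0,0,0,0],[-0.008,0.19,0.158,0,0,0,0]]'
python3 -m jog '[[0,0,-0.015,0,0,0,0],[0,0,-0.03,0,0,0,0],[0,0,-0.04,0,0,0,0],[0,0,-0.044,0,0,0,0],[0,0,-0.0455,0,0,0,0],[0,0,-0.0465,0,0,0,0],[0,0,-0.0465,0,0,0,0]]'
python3 -m jog '[[0.008,0,0.02,0,0,0,0],[0.008,0,0.04,0,0,0,0],[0.008,-0.03,0.05,0,0,0,0],[0.008,-0.08,0.05,0,0,0,0],[0.008,-0.13,0.03,0,0,0,0],[0.008,-0.18,0,0,0,0,0],[0.008,-0.19,-0.05,0,0,0,0],[0.008,-0.19,-0.10,0,0,0,0]]'
python3 -m jog '[[0,0,-0.012,0,0,0,0],[0,0,-0.012,0,0,0,0],[0,0,-0.012,0,0,0,0],[0,0,-0.012,0,0,0,0]]'
cat > chk.py <<'E'
from h import *
f=wgrab('w15.png')
g=cv2.cvtColor(f['image'],cv2.COLOR_RGB2GRAY).astype(float)
W=lambda u,d,z:[u*.9917+d*.1288,u*.1288-d*.9917,z]
for n,u in [('new',.394),('new',.406),('new',.418),('new',.430),('new',.442),('used1',.46),('used1',.483),('used1',.505),('used2',.525),('used2',.55),('used2',.575)]:
    a=np.array(proj(f,W(u,.262,.026)));r,c=int(round(a[1])),int(round(a[0]));p=g[r-10:r+8,c-1:c+2].mean(1)
    th=222;i=int(np.argmax(p>th));e=r-10+i-1+(th-p[i-1])/(p[i]-p[i-1]);q=at(f,a[0],e,.026);print(n,'edge d',round(q[0]*.1288-q[1]*.9917,4))
E
python3 chk.py
```

```text
time_s: 21.82
ee_pos: [0.4308, -0.1492, 0.0159]
eef_rot: [-0.705, -0.044, 0.046, 0.706]
wrist_force: [0.2, 0.1, 0.4]
width: -0.0002
time_s: 22.7
ee_pos: [0.4376, -0.1956, 0.0173]
eef_rot: [-0.706, -0.045, 0.045, 0.706]
wrist_force: [0.0, 1.1, 1.3]
width: -0.0
time_s: 23.7
ee_pos: [0.4594, -0.2953, 0.2088]
eef_rot: [0.706, 0.047, -0.045, -0.705]
wrist_force: [1.0, -0.7, 1.0]
width: 0.0001
time_s: 24.2
ee_pos: [0.46, -0.3046, 0.2072]
eef_rot: [-0.705, -0.046, 0.046, 0.706]
wrist_force: [-0.5, -0.7, -0.1]
width: 0.0001
24.25 tcp [ 0.46   -0.3048  0.2072] yaw x 7.39 ydir [ 0.     0.001 -1.   ] F [-0.5  0.6  0.4] w -0.0003
new edge d 0.2606
new edge d 0.2607
new edge d 0.2607
new edge d 0.2606
new edge d 0.2605
used1 edge d 0.2616
used1 edge d 0.2624
used1 edge d 0.2624
used2 edge d 0.2618
used2 edge d 0.2617
used2 edge d 0.2618
```

It is square now, but still about 1.2 mm proud. One last nudge in the middle; the wall bounds it.

```bash
python3 -m jog '[[0,0,0.05,0,0,0,0],[0,0,0.10,0,0,0,0],[0,0,0.15,0,0,0,0],[0,0.04,0.157,0,0,0,0],[0,0.09,0.157,0,0,0,0],[0,0.14,0.157,0,0,0,0],[0,0.175,0.157,0,0,0,0],[0,0.19,0.157,0,0,0,0]]'
python3 -m jog '[[0,0,-0.015,0,0,0,0],[0,0,-0.03,0,0,0,0],[0,0,-0.04,0,0,0,0],[0,0,-0.044,0,0,0,0],[0,0,-0.0455,0,0,0,0],[0,0,-0.0464,0,0,0,0],[0,0,-0.0464,0,0,0,0]]'
python3 -m jog '[[0,0,0.02,0,0,0,0],[0,0,0.04,0,0,0,0],[0,-0.03,0.05,0,0,0,0],[0,-0.08,0.05,0,0,0,0],[0,-0.13,0.03,0,0,0,0],[0,-0.18,0,0,0,0,0],[0,-0.19,-0.05,0,0,0,0],[0,-0.19,-0.10,0,0,0,0]]'
python3 -m jog '[[0,0,-0.012,0,0,0,0],[0,0,-0.012,0,0,0,0],[0,0,-0.012,0,0,0,0],[0,0,-0.012,0,0,0,0]]'
python3 chk.py
```

```text
time_s: 25.25
ee_pos: [0.4389, -0.1497, 0.0159]
eef_rot: [-0.705, -0.044, 0.046, 0.706]
wrist_force: [-0.3, -0.4, -0.0]
width: 0.0
time_s: 26.12
ee_pos: [0.4457, -0.1957, 0.0173]
eef_rot: [-0.705, -0.045, 0.045, 0.706]
wrist_force: [0.1, 2.9, 1.9]
width: -0.0003
time_s: 27.12
ee_pos: [0.4595, -0.2969, 0.2088]
eef_rot: [0.706, 0.047, -0.045, -0.705]
wrist_force: [1.1, 0.2, 0.5]
width: -0.0002
time_s: 27.62
ee_pos: [0.4602, -0.306, 0.2072]
eef_rot: [-0.705, -0.046, 0.046, 0.706]
wrist_force: [0.4, -0.7, -0.4]
width: 0.0004
27.675 tcp [ 0.4602 -0.3062  0.2073] yaw x 7.4 ydir [ 0.     0.001 -1.   ] F [0.2 0.2 0.2] w 0.0002
new edge d 0.2622
new edge d 0.2623
new edge d 0.2623
new edge d 0.2622
new edge d 0.2623
used1 edge d 0.2613
used1 edge d 0.2616
used1 edge d 0.2621
used2 edge d 0.2624
used2 edge d 0.2626
used2 edge d 0.262
```

```bash
python3 - <<'E'
from h import *
for n in('scene','top'):
    f=grab(n,n+'_end.png')
g=cv2.cvtColor(f['image'],cv2.COLOR_RGB2GRAY)
m=np.zeros_like(g);m[170:240,190:275]=(g[170:240,190:275]>130)*255
m=cv2.morphologyEx(m,cv2.MORPH_OPEN,np.ones((3,3)))
c=max(cv2.findContours(m,0,1)[0],key=cv2.contourArea);b=cv2.boxPoints(cv2.minAreaRect(c));print(cv2.contourArea(c),b.round(1).tolist())
P=[at(f,u,v,.05) for u,v in b]
for p in P: print(p.round(4))
print([round(float(np.hypot(*(P[i]-P[i-1])[:2])),4) for i in range(4)],[round(float(np.degrees(np.arctan2(*(P[i]-P[i-1])[1::-1]))),1) for i in range(4)])
E
```

```text
2204.0 [[201.8000030517578, 224.0], [205.10000610351562, 183.5], [272.70001220703125, 189.10000610351562], [269.29998779296875, 229.60000610351562]]
[0.4619 0.2785 0.05  ]
[0.5569 0.2937 0.05  ]
[0.5697 0.1349 0.05  ]
[0.4747 0.1237 0.05  ]
[0.1553, 0.0962, 0.1593, 0.0957] [94.7, 9.1, -85.4, -173.3]
```

```bash
python3 -c "
from h import *
print(robot.sign_off())"
```

```text
the job is handed in; nothing more can be done
None
```

I drew the bottom block about 130 mm straight out and set it down clear of the rack by roughly 30 mm. I then took it by its inner end, laid it in the gap beside the kerb and pushed it home in three gentle nudges. I handed the job in at about 28 s, with the gripper shut and clear above the hearth.

**Last checks:**
- **Flush:** the new block's end is within about 1 mm of both used blocks' ends (0.262 m along the gap, against 0.2613–0.2626 m) and square.
- **Flat:** contact with the board came at the expected height when I laid it down.
- **Forces:** no reported wrist force went above about 20 N.
- **Used blocks:** their ends still measure where they were before the insertion.

**Less certain:**
- **Stack in the rack:** the picture taken after the draw shows the stack dropped and square at its front end, but its back end was out of view. The last check from the top camera agreed with the rack's direction (−85.4°) and the block length within 10 mm. Lit rack walls blurred it, so it confirms squareness only loosely.
- **Gap width:** it measured nearly 70 mm instead of 66 mm. The block lies slightly nearer the kerb, about 2 mm from it, than the used block, about 5 mm away.

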